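Fan on, fume cabinet sash up to the mark

ROBOT

A 6-joint arm with a two-finger parallel gripper is mounted at the origin on the work surface. World frame = base frame: x ahead of the robot, y to its left, z up, the work surface at z = 0. Lengths are in m, angles in rad, forces in N, time in s.
With the tool pointing down it reaches from about 0.3 to 0.875 m from the base axis. Payload 6.4 kg.
Tool frame: the origin (TCP) lies midway between the tips of the shut fingers; the grasp point (between the pads) lies 19 mm behind it (grasp_offset is the distance from the TCP to the grasp point, in m); z points along the fingers, y is the line along which they close (so a half turn about z gives the same grasp; the last joint's range is limited). The gripper opens to 85 mm and grips with 20 to 120 N. Pads are 22 mm wide; open, the fingers measure 114 mm over their backs; the gripper's body (76 mm by 85 mm) begins 54 mm behind the grasp point. The pads swing forward as they close: fully open they stand 13 mm farther back than shut.
Start: joints at [-1.519, 0.181, 1.607, -0, 1.354, -0.206], TCP at [0.147, -0.556, 0.231] pointing down, gripper open.
Joint ranges: [-2.99, 2.99], [-0.89, 2.07], [0.3, 2.58], [-1.14, 4.28], [0, 2.63], [-3.12, 3.12]. Speed limits (rad/s): [2.57, 2.57, 3.01, 3.14, 3.14, 3.14].

INTERFACE

Orientations are given as a unit quaternion [w, x, y, z].
In Python, from bench import * gives the robot as it stands. The module is installed in compiled form; this text tells all that it offers.
- The arm moves only by the tool servo_tool, never from a script. Its argument "commands" is text: rows parted by semicolons, each of 7 numbers parted by spaces: the turn, a rotation vector about the tool's x, y, z in rad, then the shift along the tool's x, y, z in mm, then the opening, from 0 (shut) to 1 (fully open). In form: wx wy wz dx dy dz claw; .... A call has 1 to 5 rows; each row shifts and turns the commanded pose from where the row before left it, along the tool's axes as they then stand; what a row does not reach is not made up. A row lasts 1/8 s, in which the tool goes at most 62.5 mm and 10.7 degrees, less where a joint would pass 70% of its speed; a pose out of reach is approached as far as the arm can. A call with a gripper value outside its range is refused whole. The fingers move at their own pace and stop on an object; the grip force is fixed at half the most. Time passes only in rows, so rows that do not move let the fingers close. It gives the time, the measured TCP pose, the force, the opening and the grip force at its end, in the units of the state.
- get_obs(): the state, without advancing time (a new reading comes with each control period).
- camera(name): name is "scene" or "top" or "wrist"; returns the picture (480x640x3 uint8, blue, green, red); there is no depth.
- calibration(name): a dict with "fx", "fy", "cx", "cy" (pixels), "R" (3x3) and "t" (3): a world point X has camera coordinates R X + t. Camera axes: x right, y down, z forward; pixel columns grow to the right and rows downward; lengths in m; the calibration is good to about 2 mm. A picture is of the moment at which its call begins: read the wrist's pose just before it. calibration takes no time and is no camera call; for the wrist camera it gives the pose at the moment of the call.
- hand_in(): hands the job in; it is judged then, once.
The state is a dict: "time_s": time; "q": joint angles; "dq": joint speeds; "joint_efforts": joint torques, N m; "eef_pos": TCP position; "eef_rot": TCP orientation; "wrist_force": force on the tool from outside, world axes, zero at the start; "torque": the same for the moment, N m; "opening": opening from 0.0 (shut) to 1.0 (fully open); "grasp_force": force on a finger pad.
Only numpy, scipy, OpenCV 4.12 (cv2) and the standard library are available. Lean on these libraries where they do the work, as an engineer would, in place of code of your own. Each camera call takes 0.05 s, during which the arm holds its last target. There are 200 camera calls.

TASK

Get the solder-fume cabinet ready for work: first press the fan button on the switch box at its front right corner right down and let it come up again. Then, with the fingertips from beneath the lip, push the counterweighted sash smoothly up until its lip is level with the pointer on the left rail, leave it there and take the hand away. Do not pinch the lip, do not shift the pointer, and leave everything else on the bench where it stands.

Things in the scene. Friction and masses are not known exactly. Their poses are not given: they have to be found in the camera images.
- cabinet: Solder-fume cabinet, fixed: clear walls, aluminium frame, 360 wide (y) x 325 deep (x) x 380 mm tall. Origin: centre of its underside, z up; its front looks along its -x (to the robot). The front is a slope rising from 170 mm before the origin, leaning back 40 deg from upright, with a rail at each side (y +-170). Switch box 90 x 80 x 50 mm tall at the front right, centre x -155, y -230.
- fan_top (a point): Centre of the top of the fan button: black, round, 32 mm across, on the switch box at the cabinet's front right corner, about 72 mm above the bench; pressed straight down. Axes as the cabinet.
- fan (a joint): travel of the fan button in m: 0 up, 0.006 fully down; a spring returns it, fully down takes 5 N.
- lip (a point): Middle of the lip: a flat aluminium shelf along the sash's lower edge, 260 mm long (y), 14 thick (+-7 along z), its outer edge 21 mm from here. z: up the slope (40 deg off upright, away from the robot); y: along the lip to the left; x: square into the cabinet. The sash's face is 17 mm behind (+x), the apron below it 35 mm. About 108 mm up when down; free space beneath.
- sash (a joint): How far the sash (clear pane in an aluminium frame, 316 x 230 mm, sliding in the cabinet's sloping front) has slid up the slope, m: 0 down, 0.17 top stop. Hidden counterweights balance it: it stays where it is left; about 2 to 5 N along the slope moves it.
- mark (a point): The height mark: tip of a thin flat pointer (3 mm thick) on a small dark clamp on the cabinet's left rail, at a different height each time; it ends 7 mm from the line of the lip's left end. Axes as lip: the lip is level with it when both points lie at the same distance along that z (up the slope). It is no stop: the sash slides past it.
- rider (a joint): where the clamp with the pointer sits on its rail, m up the slope: the sash's lip is exactly level with the pointer when joint sash has this same value. Stiff (25 N); must not be shifted.
- lip_upper: upper 7 mm of the lip; origin at the lip's middle where the lip meets the slope (35 mm from lip along x), axes as lip
- lip_under: lower 7 mm of the lip, the side that is pushed; same origin and axes as the upper half
- spool: bystander: spool of wire, flanges 56 mm across, 50 mm tall, upright; origin at the centre of its underside, z up
- jar: bystander: small glass flux jar with a lid, 48 mm across, 65 mm tall; origin at the centre of its underside, z up
- tin: bystander: open steel tip-cleaner cup, 60 mm across, 50 mm tall; origin at the centre of its underside, z up
- board: bystander: loose circuit board lying flat, 80 (its x) x 60 (its y) mm, 16 mm tall with its parts; origin at the centre of its underside
- driver: bystander: screwdriver lying on the bench, 170 mm long along its x, under 35 mm tall
- meter: bystander: handheld multimeter lying on its back, 150 (its x) x 78 (its y) x 45 mm tall; origin at the centre of its underside
- spray: bystander: spray can, 52 mm across, 140 mm tall; origin at the centre of its underside, z up

How it is judged:
By the outcome, as a careful person would: the job done as asked, in the order asked, and still so for the second after the job is handed in, with the robot touching nothing.
It also fails if it takes over 43 s, if anything falls off the work surface, if the arm or the gripper's body presses on something with over 40 N, if the wrist force passes 120 N, or if a joint passes its speed limit or range.

## Working session

There is one attempt and no reset: what is moved stays moved. The work goes in short steps, Python scripts to look and compute and a tool call to move; the robot and the scene stay as the last step left them, time stands still between calls to the robot, and variables do not carry over. Pictures are saved under pics/ and viewed, at most 13 in all, crops included, and the job is handed in when it is done.

Besides the shell and the picture viewer there is one more tool, called after ">>>" as name(argument=value, ...) on one line, values as JSON. servo_tool: Moves the arm, as the interface text tells. Its arguments: {"type":"object","properties":{"commands":{"type":"string"}},"required":["commands"]}

```bash
mkdir -p pics; python3 - <<'E'
from bench import *
import cv2
for n in("scene","top"):
    cv2.imwrite(f"pics/{n}0.png",camera(n)); c=calibration(n); print(n,c)
o=get_obs();print(o["time_s"],o["eef_pos"],o["eef_rot"],o["wrist_force"])
E
```

```text
scene {'fx': 551.8683534222993, 'fy': 551.8683534222993, 'cx': 313.933152880127, 'cy': 244.209463986126, 'R': array([[ 0.80051588,  0.59890921,  0.0219564 ],
       [ 0.40038721, -0.50718796, -0.76318442],
       [-0.44594216,  0.61973231, -0.6458076 ]]), 't': array([-0.47276995, -0.17284   ,  1.55199687])}
top {'fx': 489.8589916004294, 'fy': 489.8589916004294, 'cx': 317.3472011592275, 'cy': 244.86956410293647, 'R': array([[-0.00963237, -0.99977149,  0.0190836 ],
       [-0.99530043,  0.00774683, -0.09652477],
       [ 0.09635487, -0.01992367, -0.99514762]]), 't': array([0.01752076, 0.56954003, 1.28957041])}
0.1 [ 0.14655287 -0.5555031   0.23050035] [-7.64851416e-04  9.91705393e-01  1.28529476e-01  3.67948908e-05] [ 0.21113448 -0.67373705  1.11910442]
```

View pics/scene0.png

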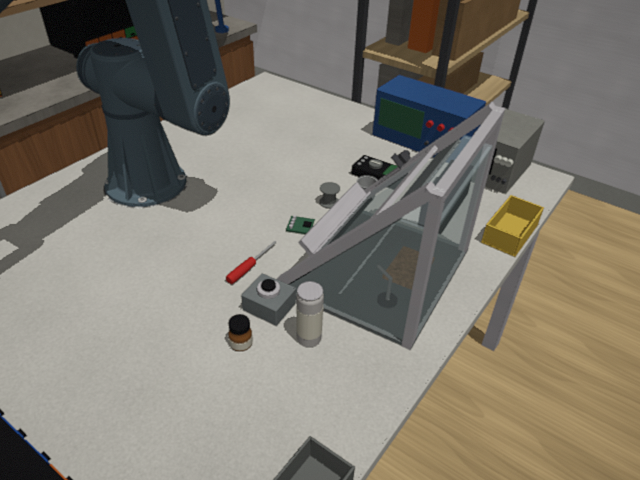

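View pics/top0.png

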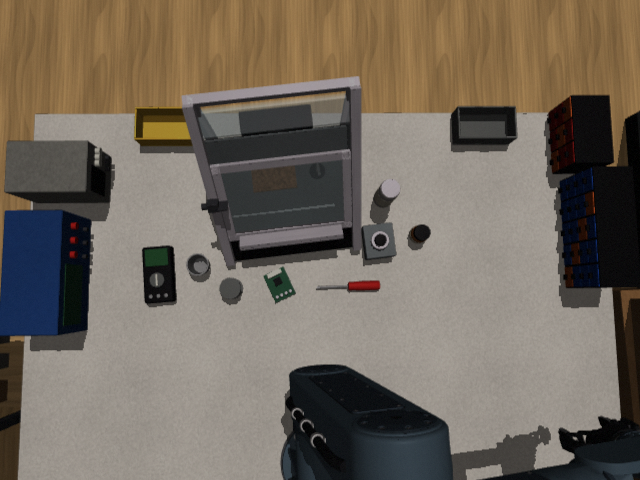

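The scene view shows the button near (268,286). In the top view the button is near (380,240), the lip runs (240,243)–(343,232), and the clamp is near (212,205). I'll enlarge both.

```bash
python3 - <<'E'
import cv2
a=cv2.imread("pics/top0.png")[130:280,190:400];cv2.imwrite("pics/topc.png",cv2.resize(a,None,fx=3.8,fy=3.8,interpolation=cv2.INTER_CUBIC))
a=cv2.imread("pics/scene0.png")[130:320,240:480];cv2.imwrite("pics/scenec.png",cv2.resize(a,None,fx=3.1,fy=3.1,interpolation=cv2.INTER_CUBIC))
E
```

```text
(no output)
```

View pics/topc.png

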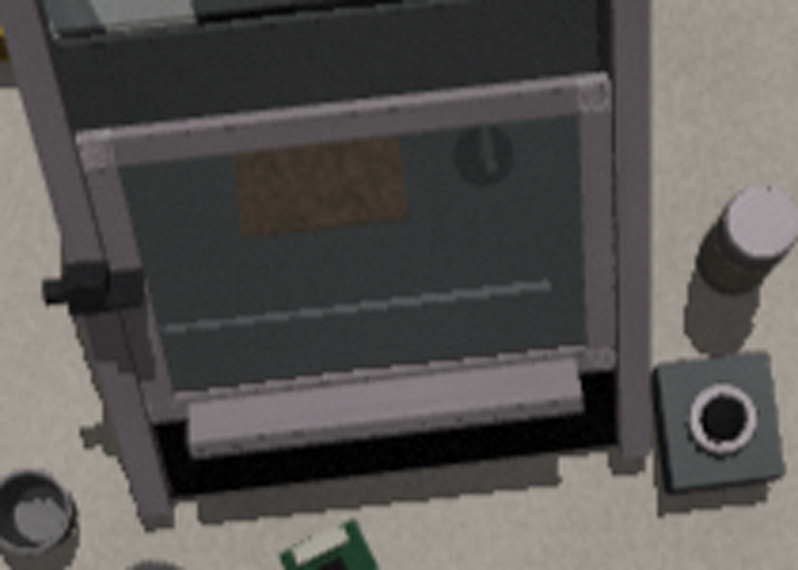

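View pics/scenec.png

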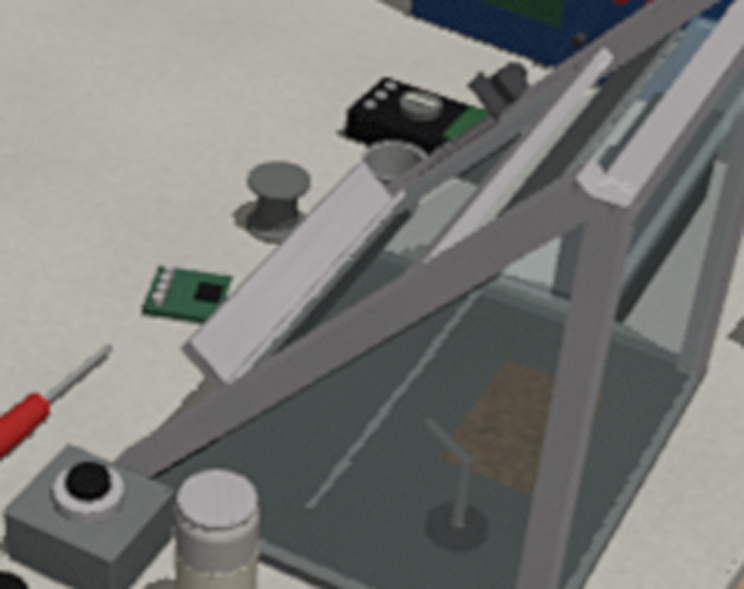

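```bash
cat > h.py <<'E'
import numpy as np
from scipy.optimize import least_squares
U=np.array([.6428,0,.766]);N=np.array([.766,0,-.6428])
def lipc(x,y,s,z=0,L0=(-.125,.108)): # lip-frame offsets -> cabinet frame at sash s
    return np.array([L0[0],0,L0[1]])+x*N+np.array([0,y,0])+(s+z)*U
def w(p,X):
    c,s=np.cos(p[2]),np.sin(p[2]);return np.array([p[0]+c*X[0]-s*X[1],p[1]+s*X[0]+c*X[1],X[2]])
def pix(c,X):
    q=c["R"]@X+c["t"];return np.array([c["fx"]*q[0]/q[2]+c["cx"],c["fy"]*q[1]/q[2]+c["cy"]])
E
cat > fit.py <<'E'
from bench import *
from h import *
T,S=calibration("top"),calibration("scene")
t=lambda u,v:np.array([u/3.8+190-.4,v/3.8+130-.4]); s=lambda u,v:np.array([u/3.1+240-.4,v/3.1+130-.4])
F=np.array([-.155,-.23,.072])
box=[(-.11,-.19,t(655,367)),(-.11,-.27,t(768,352)),(-.2,-.27,t(783,477)),(-.2,-.19,t(668,490))]
box=[((-.155+a,-.23+b),q) for (a,b),q in zip([(.045,.04),(.045,-.04),(-.045,-.04),(-.045,.04)],[b[2] for b in box])]
def r(p):
    L=(p[4],p[5]); o=[pix(T,w(p,F))-t(723,418),pix(S,w(p,F))-s(88,481)]
    o+=[pix(T,w(p,[*a,.05]))-q for a,q in box]
    for y,q in((.13,t(192,455)),(-.13,t(583,411))):o.append(pix(T,w(p,lipc(-.021,y,0,-.007,L)))-q)
    for y,q in((.13,s(365,165)),(-.13,s(187,347))):o.append(pix(S,w(p,lipc(-.021,y,0,.007,L)))-q)
    o.append([(pix(T,w(p,lipc(0,.137,p[3],0,L)))-t(144,287))[1]])
    return np.concatenate(o)
f=least_squares(r,[.65,.05,.1,.08,-.125,.108],loss="soft_l1")
p=f.x;print(p.round(4));print(r(p).round(1))
L=p[4:];print("fan",w(p,F),"lip",w(p,lipc(0,0,0,0,L)),"mark",w(p,lipc(0,.137,p[3],0,L)))
print(pix(T,w(p,lipc(0,.137,p[3],0,L))),t(144,287))
E
python3 fit.py
```

```text
[ 0.7101  0.0941  0.0999  0.1199 -0.1249  0.1046]
[ 0.2 -0.4 -0.8 -2.2 -0.  -1.2  0.  -0.4  0.3  0.2  0.5  0.1 -0.5 -0.3
 -0.3  0.2 -0.6  0.7  0.4 -0.6 -0. ]
fan [ 0.57882494 -0.15024113  0.072     ] lip [0.58587222 0.08161822 0.10455091] mark [0.64886344 0.22561977 0.19635789]
[227.8308411  205.12631579] [227.49473684 205.12631579]
```

```bash
cat >> h.py <<'E'
from scipy.spatial.transform import Rotation as Ro
P=[.7101,.0941,.0999,.1199,-.1249,.1046]
def rel(pos,tilt):
    from bench import get_obs
    o=get_obs();q=o["eef_rot"];R0=Ro.from_quat([q[1],q[2],q[3],q[0]])
    D=Ro.from_euler("z",P[2])*Ro.from_euler("x",np.pi)*Ro.from_euler("y",tilt)
    print("t",round(o["time_s"],2),"pos",o["eef_pos"].round(4),"F",o["wrist_force"].round(1),"op",round(o["opening"],2))
    print("turn",(R0.inv()*D).as_rotvec().round(3),"shift now-axes",(R0.inv().apply(pos-o["eef_pos"])*1e3).round(1),"shift final-axes",(D.inv().apply(pos-o["eef_pos"])*1e3).round(1))
E
python3 - <<'E'
from bench import *
from h import *
S,T=calibration("scene"),calibration("top")
def ray(c,u,v,z):
    d=c["R"].T@np.array([(u-c["cx"])/c["fx"],(v-c["cy"])/c["fy"],1]);o=-c["R"].T@c["t"];return o+d*(z-o[2])/d[2]
print(ray(T,388.5,189.5,.14),ray(S,310,292,.14)); print("jar",ray(T,421,233,.065))
rel(np.array([.579,-.150,.10]),.35)
E
```

```text
[ 0.69599191 -0.16383967  0.14      ] [ 0.7059771 -0.1717525  0.14     ]
jar [ 0.59524813 -0.2594441   0.065     ]
t 0.1 pos [ 0.1466 -0.5555  0.2305] F [ 0.2 -0.7  1.1] op 1.0
turn [-0.029  0.349  0.156] shift now-axes [ 521.5 -281.7  131.1] shift final-axes [ 397.4 -360.4  284. ]
```

>>> servo_tool(commands="0 0 0 50 -27 0 0; 0 0 0 50 -27 0 0; 0 0 0 50 -27 0 0; 0 0 0 50 -27 0 0; 0 0 0 50 -27 0 0")

```text
time_s: 0.72
eef_pos: [0.3549, -0.3601, 0.2311]
eef_rot: [-0.0, 0.992, 0.128, -0.0]
wrist_force: [0.8, -0.6, -0.2]
opening: 0.002
grasp_force: 0.0
```

>>> servo_tool(commands="0 0 0 50 -27 0 0; 0 0 0 50 -27 0 0; 0 0 0 50 -27 0 0; 0 0 0.08 40 -20 20 0; 0 0 0.08 40 -20 20 0")

```text
time_s: 1.35
eef_pos: [0.5488, -0.1874, 0.1907]
eef_rot: [0.0, 0.999, 0.048, 0.0]
wrist_force: [0.3, -0.7, 0.6]
opening: -0.001
grasp_force: 0.0
```

```bash
python3 - <<'E'
from bench import *
from h import *
import cv2
rel(np.array([.579,-.150,.072]),0)
cv2.imwrite("pics/w1.png",camera("wrist"))
E
```

```text
t 1.35 pos [ 0.5488 -0.1874  0.1907] F [ 0.3 -0.7  0.6] op -0.0
turn [ 0.    -0.    -0.004] shift now-axes [ 33.7 -34.3 118.7] shift final-axes [ 33.8 -34.2 118.7]
```

View pics/w1.png

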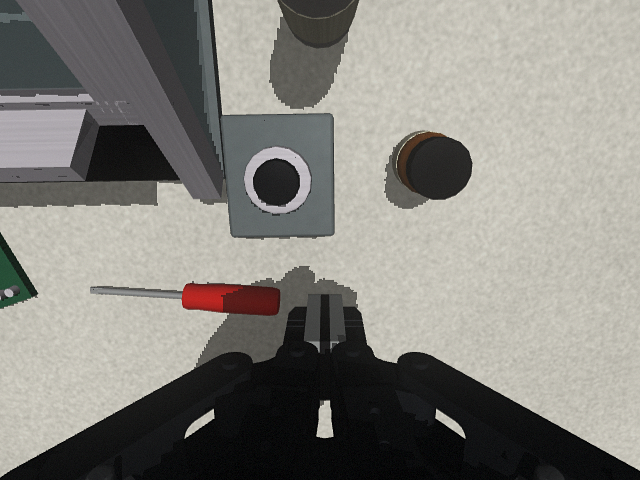

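The wrist view shows the button centre at (276,182), with the jar and spray clear of it. I'll check the position from this view.

```bash
python3 - <<'E'
from bench import *
from h import *
c=calibration("wrist")
d=c["R"].T@np.array([(276-c["cx"])/c["fx"],(182-c["cy"])/c["fy"],1]);o=-c["R"].T@c["t"];X=o+d*(.072-o[2])/d[2]
print(X);X[2]=.072;rel(X,0)
E
```

```text
[ 0.58327633 -0.1450968   0.072     ]
t 1.4 pos [ 0.5505 -0.1835  0.1874] F [-2.2  4.3 -2.1] op -0.0
turn [-0.004  0.001 -0.006] shift now-axes [ 36.3 -34.6 115.5] shift final-axes [ 36.4 -34.9 115.4]
```

>>> servo_tool(commands="0 0 0 16 -15 25 0; 0 0 0 16 -15 25 0; 0 0 0 0 0 25 0; 0 0 0 0 0 15 0; 0 0 0 0 0 0 0")

```text
time_s: 2.02
eef_pos: [0.5756, -0.1556, 0.0999]
eef_rot: [-0.001, 0.999, 0.049, -0.001]
wrist_force: [0.0, 0.1, 0.4]
opening: 0.001
grasp_force: 0.0
```

```bash
python3 -c "
from h import *
rel(np.array([.580,-.1495,.066]),0)"
```

```text
t 2.02 pos [ 0.5756 -0.1556  0.0999] F [0.  0.1 0.4] op 0.0
turn [-0.002  0.002 -0.002] shift now-axes [ 5.1 -5.6 33.9] shift final-axes [ 5.  -5.7 33.9]
```

>>> servo_tool(commands="0 0 0 5 -6 10 0; 0 0 0 0 0 10 0; 0 0 0 0 0 6 0; 0 0 0 0 0 3 0; 0 0 0 0 0 2 0")

```text
time_s: 2.65
eef_pos: [0.5809, -0.1494, 0.0703]
eef_rot: [-0.0, 0.999, 0.049, -0.0]
wrist_force: [-1.3, 1.1, 3.0]
opening: 0.005
grasp_force: 1.2
```

>>> servo_tool(commands="0 0 0 0 0 1 0; 0 0 0 0 0 1 0; 0 0 0 0 0 0 0")

```text
time_s: 3.02
eef_pos: [0.5811, -0.1495, 0.0685]
eef_rot: [0.0, 0.999, 0.049, 0.0]
wrist_force: [-2.8, 0.4, 2.8]
opening: -0.003
grasp_force: 1.7
```

>>> servo_tool(commands="0 0 0 0 0 1.5 0; 0 0 0 0 0 0 0")

```text
time_s: 3.28
eef_pos: [0.5812, -0.1495, 0.0669]
eef_rot: [0.0, 0.999, 0.049, 0.0]
wrist_force: [-1.6, 1.2, 5.2]
opening: 0.001
grasp_force: 2.1
```

>>> servo_tool(commands="0 0 0 0 0 1.5 0; 0 0 0 0 0 0 0")

```text
time_s: 3.52
eef_pos: [0.5813, -0.1496, 0.066]
eef_rot: [0.0, 0.999, 0.049, 0.0]
wrist_force: [-4.0, 2.3, 8.0]
opening: -0.001
grasp_force: 4.5
```

>>> servo_tool(commands="0 0 0 0 0 1.5 0; 0 0 0 0 0 0 0; 0 0 0 0 0 0 0")

```text
time_s: 3.9
eef_pos: [0.5813, -0.1496, 0.0658]
eef_rot: [0.0, 0.999, 0.049, 0.0]
wrist_force: [-8.9, 1.4, 17.7]
opening: -0.001
grasp_force: 9.2
```

Full press is confirmed: position stalled and the force rose. Next I'll retract and go to a point in front of and below the lip.

>>> servo_tool(commands="0 0 0 0 0 -12 0; 0 0 0 0 0 -30 0; 0 0 0 -20 0 -50 0; 0 0.17 0 -40 -20 -20 0; 0 0.17 0 -30 -40 0 0")

```text
time_s: 4.53
eef_pos: [0.4878, -0.1002, 0.1737]
eef_rot: [-0.006, 0.984, 0.048, 0.174]
wrist_force: [0.0, 0.7, 0.6]
opening: 0.002
grasp_force: 0.0
```

>>> servo_tool(commands="0 0.17 0 0 -50 0 0; 0 0.17 0 0 -50 0 0; 0 0.17 0 0 -40 0 0; 0 0.02 0 0 0 0 0; 0 0 0 0 0 0 0")

```text
time_s: 5.15
eef_pos: [0.4733, 0.0379, 0.1708]
eef_rot: [-0.021, 0.909, 0.046, 0.413]
wrist_force: [0.0, -1.2, 0.3]
opening: 0.002
grasp_force: 0.0
```

```bash
python3 -c "
from h import *
rel(w(P,lipc(-.065,0,0,-.032,P[4:])),.873)"
```

```text
t 5.15 pos [0.4733 0.0379 0.1708] F [ 0.  -1.2  0.3] op 0.0
turn [-0.001  0.019 -0.   ] shift now-axes [ -6.7 -32.2  66.8] shift final-axes [ -8.  -32.3  66.7]
```

>>> servo_tool(commands="0 0.019 0 -8 -16 10 0; 0 0 0 0 -16 15 0; 0 0 0 0 0 15 0; 0 0 0 0 0 0 0; 0 0 0 0 0 0 0")

```text
time_s: 5.78
eef_pos: [0.4959, 0.0718, 0.1396]
eef_rot: [-0.022, 0.905, 0.045, 0.422]
wrist_force: [-0.1, -0.1, 0.0]
opening: -0.0
grasp_force: 0.0
```

```bash
python3 - <<'E'
from bench import *
from h import *
import cv2,json
rel(w(P,lipc(-.065,0,0,-.032,P[4:])),.873)
c=calibration("wrist");im=camera("wrist");cv2.imwrite("pics/w2.png",im)
L=P[4:]
for n,X in dict(lipLfrontlow=lipc(-.021,.13,0,-.007,L),lipRfrontlow=lipc(-.021,-.13,0,-.007,L),mark=lipc(0,.137,P[3],0,L)).items():print(n,pix(c,w(P,X)).round())
json.dump({k:np.asarray(v).tolist() for k,v in c.items()},open("c2.json","w"))
E
```

```text
t 5.78 pos [0.4959 0.0718 0.1396] F [-0.1 -0.1  0. ] op -0.0
turn [-0.001  0.    -0.   ] shift now-axes [-0.7 -0.8 26.8] shift final-axes [-0.7 -0.8 26.8]
lipLfrontlow [ 96. 216.]
lipRfrontlow [557. 215.]
mark [ 62. -32.]
```

View pics/w2.png

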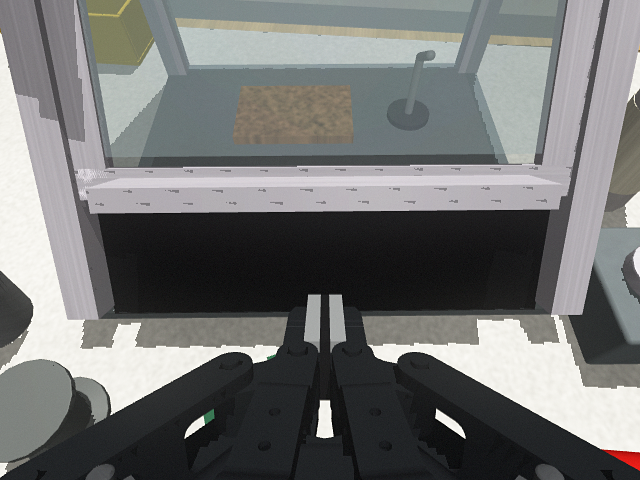

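The wrist view shows the lip's front lower edge from (90,213) to (562,209), close to the prediction. The space beneath it is free, so I'll go in under it.

>>> servo_tool(commands="0 0 0 0 0 25 0; 0 0 0 0 0 25 0; 0 0 0 0 0 25 0; 0 0 0 0 0 17 0; 0 0 0 0 0 0 0")

```text
time_s: 6.45
eef_pos: [0.5648, 0.0791, 0.0819]
eef_rot: [-0.022, 0.905, 0.045, 0.422]
wrist_force: [-1.5, -0.6, 0.8]
opening: 0.0
grasp_force: 0.0
```

>>> servo_tool(commands="0 0 0 5 0 0 0; 0 0 0 5 0 0 0; 0 0 0 2 0 0 0; 0 0 0 2 0 0 0; 0 0 0 2 0 0 0")

```text
time_s: 7.08
eef_pos: [0.5745, 0.0805, 0.0943]
eef_rot: [-0.022, 0.905, 0.046, 0.422]
wrist_force: [-0.5, -0.5, -0.4]
opening: -0.002
grasp_force: 0.0
```

>>> servo_tool(commands="0 0 0 2 0 0 0; 0 0 0 2 0 0 0; 0 0 0 2 0 0 0; 0 0 0 2 0 0 0; 0 0 0 2 0 0 0")

```text
time_s: 7.7
eef_pos: [0.5809, 0.0812, 0.1018]
eef_rot: [-0.022, 0.905, 0.046, 0.422]
wrist_force: [-3.5, -0.2, -1.3]
opening: -0.001
grasp_force: 1.5
```

>>> servo_tool(commands="0 0 0 3 0 0 0; 0 0 0 4 0 0 0; 0 0 0 5 0 0 0; 0 0 0 5 0 0 0; 0 0 0 5 0 0 0")

```text
time_s: 8.32
eef_pos: [0.5952, 0.0828, 0.119]
eef_rot: [-0.022, 0.905, 0.046, 0.422]
wrist_force: [-3.2, 0.9, -1.6]
opening: -0.001
grasp_force: 1.6
```

>>> servo_tool(commands="0 0 0 5 0 0 0; 0 0 0 5 0 0 0; 0 0 0 5 0 0 0; 0 0 0 5 0 0 0; 0 0 0 5 0 0 0")

```text
time_s: 8.95
eef_pos: [0.6111, 0.0846, 0.1381]
eef_rot: [-0.023, 0.905, 0.046, 0.422]
wrist_force: [-2.0, 1.1, -1.8]
opening: 0.002
grasp_force: 1.6
```

>>> servo_tool(commands="0 0 0 5 0 0 0; 0 0 0 5 0 0 0; 0 0 0 5 0 0 0; 0 0 0 5 0 0 0; 0 0 0 5 0 0 0")

```text
time_s: 9.57
eef_pos: [0.627, 0.0864, 0.1571]
eef_rot: [-0.023, 0.905, 0.046, 0.422]
wrist_force: [-2.7, 1.4, -2.4]
opening: -0.0
grasp_force: 1.6
```

>>> servo_tool(commands="0 0 0 5 0 0 0; 0 0 0 4 0 0 0; 0 0 0 3 0 0 0; 0 0 0 2 0 0 0; 0 0 0 1 0 0 0")

```text
time_s: 10.2
eef_pos: [0.6365, 0.087, 0.1685]
eef_rot: [-0.022, 0.905, 0.046, 0.422]
wrist_force: [-2.7, 1.3, -3.0]
opening: -0.001
grasp_force: 1.5
```

```bash
python3 - <<'E'
from bench import *
from h import *
import cv2
rel(w(P,lipc(0,0,.12,-.018,P[4:])),.873)
c=calibration("wrist");im=camera("wrist");cv2.imwrite("pics/w3.png",im);np.save("c3.npy",c,allow_pickle=True)
E
```

```text
t 10.2 pos [0.6365 0.087  0.1685] F [-2.7  1.3 -3. ] op -0.0
turn [-0.003 -0.     0.   ] shift now-axes [20.3  0.3  2. ] shift final-axes [20.3  0.3  2. ]
```

View pics/w3.png

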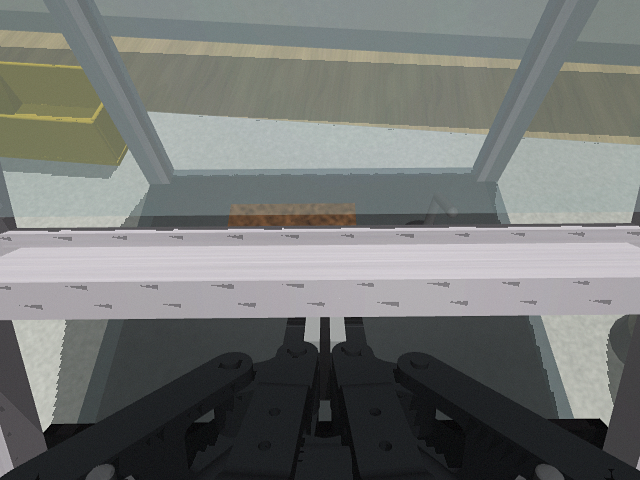

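The camera is too close here: the lip ends and pointer are out of view. The lip spans the full width at rows 245–316. I'll back off downward, retreat and look from the left.

>>> servo_tool(commands="0 0 0 -4 0 0 0; 0 0 0 -4 0 0 0; 0 0 0 0 0 -25 0; 0 0 0 0 0 -30 0; 0 0 0 0 -20 -30 0")

```text
time_s: 10.88
eef_pos: [0.5654, 0.0977, 0.2188]
eef_rot: [-0.021, 0.905, 0.044, 0.424]
wrist_force: [0.0, 0.4, 1.1]
opening: 0.002
grasp_force: 0.0
```

>>> servo_tool(commands="0 0 0 0 -35 -15 0; 0 0 0 0 -30 0 0; 0 0 0 0 -15 0 0; 0 0 0 0 0 0 0; 0 0 0 0 0 0 0")

```text
time_s: 11.5
eef_pos: [0.5491, 0.1657, 0.224]
eef_rot: [-0.022, 0.906, 0.046, 0.421]
wrist_force: [-0.3, -0.7, -1.1]
opening: -0.007
grasp_force: 0.0
```

```bash
python3 - <<'E'
from bench import *
from h import *
import cv2
rel(w(P,lipc(0,0,.12,-.018,P[4:])),.873)
c=calibration("wrist");im=camera("wrist");cv2.imwrite("pics/w4.png",im);np.save("c4.npy",c,allow_pickle=True)
L=P[4:]
for n,X in dict(lipL=lipc(-.021,.13,.1,-.007,L),mark=lipc(0,.137,P[3],0,L)).items():print(n,pix(c,w(P,X)).round())
E
```

```text
t 11.5 pos [0.5491 0.1657 0.224 ] F [-0.3 -0.7 -1.1] op -0.01
turn [-0.002  0.003 -0.   ] shift now-axes [28.9 87.5 98. ] shift final-axes [28.6 87.3 98.3]
lipL [255. 221.]
mark [247. 170.]
```

View pics/w4.png

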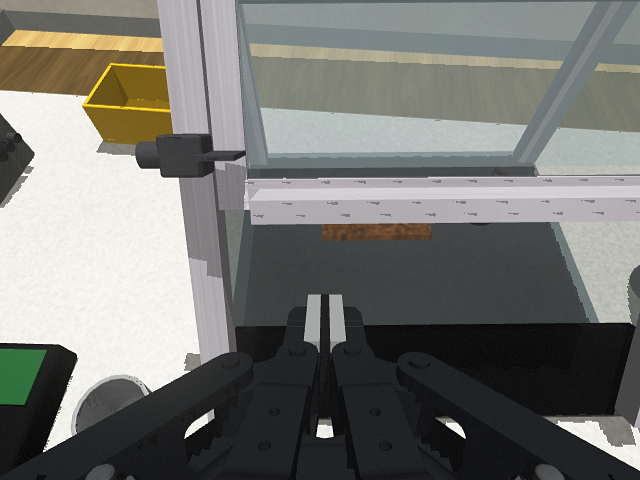

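The pointer tip is at about (244,154), and the lip's left end front face spans roughly rows 200–224 at column 250. I'll enlarge that area.

```bash
python3 -c "
import cv2
a=cv2.imread('pics/w4.png')[135:235,190:300];cv2.imwrite('pics/w4c.png',cv2.resize(a,None,fx=6,fy=6,interpolation=cv2.INTER_CUBIC))"
```

```text
(no output)
```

View pics/w4c.png

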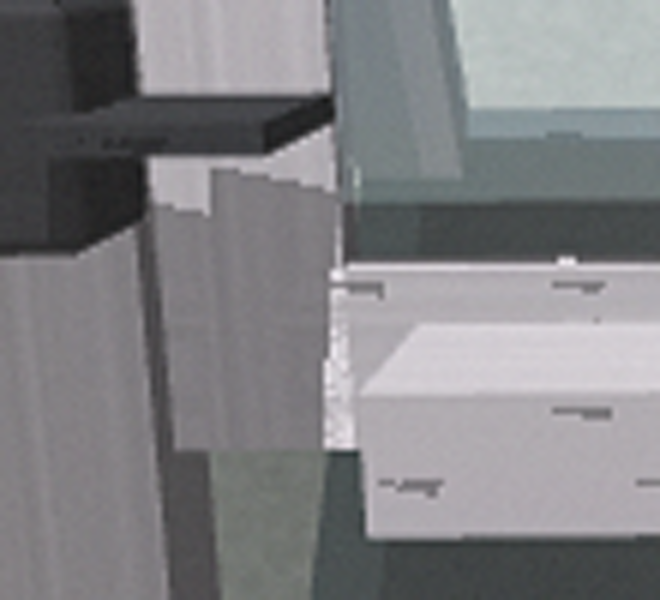

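```bash
cat > m.py <<'E'
from h import *
c=np.load("c4.npy",allow_pickle=True).item();L=P[4:]
g=lambda u,v:np.array([u/6+190-.4,v/6+135-.4])
def r(a):
    ox,oy,sl,sm,xf,xb=a
    X=lambda x,y,z:pix(c,w(P,lipc(x+ox,y+oy,0,z,L)))
    o=[X(-.021,.13,sl+.007)-g(360,393),X(-.021,.13,sl-.007)-g(367,538)]
    for x,q1,q2 in((xf,g(265,122),g(265,152)),(xb,g(335,97),g(338,122))):
        o+=[X(x,.137,sm+.0015)-q1,X(x,.137,sm-.0015)-q2]
    return np.r_[np.concatenate(o)/.4,ox/.003,oy/.003]
f=least_squares(r,[0,0,.09,.12,-.02,.02],x_scale=.01);C=np.linalg.inv(f.jac.T@f.jac)
print((f.x*1e3).round(1),(np.sqrt(np.diag(C))*1e3).round(1)); print("diff",(f.x[3]-f.x[2])*1e3,"sd",1e3*np.sqrt(C[3,3]+C[2,2]-2*C[2,3]))
print((f.fun*.4).round(1), c["fx"],c["cx"],c["cy"])
E
python3 m.py
```

```text
[ -1.3   2.2  98.2 129.3 -21.7  11.4] [2.5 0.5 0.6 0.3 1.  1.2]
diff 31.05297342264364 sd 0.44832451006720386
[-0.1  0.3  0.1 -0.3 -0.1 -0.   0.3  0.5 -0.  -0.6 -0.2  0.  -0.2  0.3] 388.0154458777084 324.4894730666937 240.36854137911098
```

The pointer is 31 mm above the lip. Returning under it.

```bash
python3 -c "
from h import *
u=w([0,0,P[2]],U); A=np.array([.6365,.087,.1685]); rel(A-.012*u,.873)"
```

```text
t 11.55 pos [0.5491 0.1654 0.2238] F [ 0.2 -0.4 -0. ] op -0.0
turn [-0.002  0.003 -0.001] shift now-axes [-3.1 86.9 96. ] shift final-axes [-3.5 86.8 96.2]
```

>>> servo_tool(commands="0 0 0 -3.5 25 0 0; 0 0 0 0 30 0 0; 0 0 0 0 30 0 0; 0 0 0 0 0 0 0; 0 0 0 0 0 0 0")

```text
time_s: 12.18
eef_pos: [0.5547, 0.0841, 0.2204]
eef_rot: [-0.022, 0.906, 0.045, 0.42]
wrist_force: [0.0, -0.1, -0.8]
opening: -0.0
grasp_force: 0.0
```

```bash
python3 -c "
from h import *
u=w([0,0,P[2]],U); A=np.array([.6365,.087,.1685]); rel(A-.012*u,.873)"
```

```text
t 12.18 pos [0.5547 0.0841 0.2204] F [ 0.  -0.1 -0.8] op -0.0
turn [-0.001  0.005 -0.001] shift now-axes [ 1.3  5.4 95.9] shift final-axes [ 0.7  5.3 95.9]
```

>>> servo_tool(commands="0 0 0 0 5 25 0; 0 0 0 0 0 28 0; 0 0 0 0 0 28 0; 0 0 0 0 0 14 0; 0 0 0 0 0 0 0")

```text
time_s: 12.8
eef_pos: [0.6269, 0.0883, 0.1577]
eef_rot: [-0.023, 0.907, 0.046, 0.419]
wrist_force: [-0.8, -0.1, -0.1]
opening: 0.0
grasp_force: 0.0
```

>>> servo_tool(commands="0 0 0 4 0 0 0; 0 0 0 3 0 0 0; 0 0 0 2 0 0 0; 0 0 0 2 0 0 0; 0 0 0 2 0 0 0")

```text
time_s: 13.42
eef_pos: [0.6357, 0.0879, 0.1691]
eef_rot: [-0.022, 0.906, 0.046, 0.42]
wrist_force: [-0.4, -0.6, 0.1]
opening: -0.003
grasp_force: 0.0
```

>>> servo_tool(commands="0 0 0 3 0 0 0; 0 0 0 4 0 0 0; 0 0 0 4 0 0 0; 0 0 0 4 0 0 0; 0 0 0 4 0 0 0")

```text
time_s: 14.05
eef_pos: [0.6475, 0.0893, 0.1829]
eef_rot: [-0.022, 0.906, 0.046, 0.419]
wrist_force: [-3.4, 1.3, -1.3]
opening: 0.001
grasp_force: 1.7
```

```bash
python3 -c "
from h import *
u=w([0,0,P[2]],U); A=np.array([.6365,.087,.1685]); rel(A+.031*u,.873)"
```

```text
t 14.05 pos [0.6475 0.0893 0.1829] F [-3.4  1.3 -1.3] op 0.0
turn [-0.002  0.007 -0.   ] shift now-axes [12.7  1.2  0.6] shift final-axes [12.7  1.2  0.7]
```

>>> servo_tool(commands="0 0 0 3 0 0 0; 0 0 0 2 0 0 0; 0 0 0 2 0 0 0; 0 0 0 1 0 0 0; 0 0 0 0 0 0 0")

```text
time_s: 14.68
eef_pos: [0.6531, 0.0897, 0.1896]
eef_rot: [-0.022, 0.906, 0.046, 0.42]
wrist_force: [-2.1, 0.8, -1.8]
opening: 0.002
grasp_force: 1.2
```

```bash
python3 -c "
from h import *
u=w([0,0,P[2]],U); A=np.array([.6365,.087,.1685]); rel(A+.031*u,.873)"
```

```text
t 14.68 pos [0.6531 0.0897 0.1896] F [-2.1  0.8 -1.8] op 0.0
turn [-0.002  0.005 -0.   ] shift now-axes [4.  1.  0.7] shift final-axes [4.  1.  0.7]
```

>>> servo_tool(commands="0 0 0 1 0 0 0; 0 0 0 1 0 0 0; 0 0 0 0 0 0 0; 0 0 0 0 0 0 0")

```text
time_s: 15.18
eef_pos: [0.6544, 0.0897, 0.1912]
eef_rot: [-0.022, 0.906, 0.046, 0.42]
wrist_force: [-2.2, 1.2, -2.2]
opening: 0.001
grasp_force: 1.2
```

```bash
python3 -c "
from h import *
u=w([0,0,P[2]],U); A=np.array([.6365,.087,.1685]); rel(A+.031*u,.873)"
```

```text
t 15.18 pos [0.6544 0.0897 0.1912] F [-2.2  1.2 -2.2] op 0.0
turn [-0.002  0.005 -0.   ] shift now-axes [2.  0.9 0.7] shift final-axes [2.  0.9 0.7]
```

>>> servo_tool(commands="0 0 0 -4 0 0 0; 0 0 0 -4 0 0 0; 0 0 0 0 0 -25 0; 0 0 0 0 0 -30 0; 0 0 0 0 -20 -30 0")

```text
time_s: 15.8
eef_pos: [0.5824, 0.1013, 0.2407]
eef_rot: [-0.021, 0.906, 0.044, 0.42]
wrist_force: [0.2, 0.7, -0.3]
opening: 0.0
grasp_force: 0.0
```

>>> servo_tool(commands="0 0 0 0 -35 -15 0; 0 0 0 0 -30 0 0; 0 0 0 0 -15 0 0; 0 0 0 0 0 0 0; 0 0 0 0 0 0 0")

```text
time_s: 16.42
eef_pos: [0.5646, 0.1777, 0.2486]
eef_rot: [-0.022, 0.906, 0.046, 0.419]
wrist_force: [0.1, -0.3, -1.1]
opening: -0.001
grasp_force: 0.0
```

```bash
python3 - <<'E'
from bench import *
from h import *
import cv2
c=calibration("wrist");im=camera("wrist");np.save("c5.npy",c,allow_pickle=True)
L=P[4:];X=pix(c,w(P,lipc(-.02,.137,.129,0,L))).astype(int);print(X)
x0,y0=X[0]-70,X[1]-50;print(x0,y0);cv2.imwrite("pics/w5c.png",cv2.resize(im[y0:y0+100,x0:x0+110],None,fx=6,fy=6,interpolation=cv2.INTER_CUBIC))
E
```

```text
[261 207]
191 157
```

View pics/w5c.png

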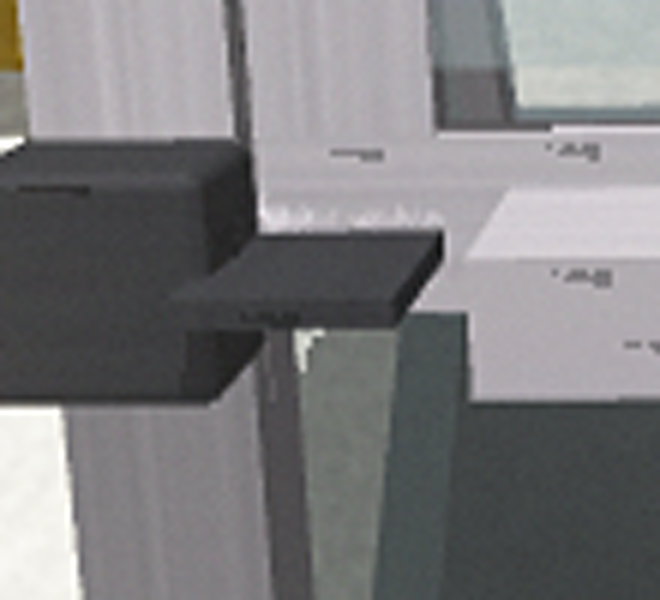

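The lip's front-left edge is at rows 259–403 and the pointer's front edge at 299–328, so the lip is about 1.7 mm low.

```bash
sed -e 's/c4.npy/c5.npy/; s#u/6+190-.4,v/6+135-.4#u/6+191-.4,v/6+157-.4#; s/g(360,393)/g(468,259)/; s/g(367,538)/g(472,403)/; s/g(265,122),g(265,152)/g(395,299),g(395,328)/; s/g(335,97),g(338,122)/g(443,232),g(443,258)/' m.py > m5.py; python3 m5.py
python3 -c "
from h import *
u=w([0,0,P[2]],U); A=np.array([.6544,.0897,.1912]); rel(A-.010*u,.873)"
```

```text
[ -1.9   2.1 127.1 129.3 -22.5  10. ] [2.6 0.4 0.6 0.6 1.3 1.4]
diff 2.2254401037283267 sd 0.35470425073327916
[-0.2  0.3  0.2 -0.3 -0.3 -0.2  0.   0.   0.   0.   0.3  0.2 -0.3  0.3] 388.0154458777084 324.4894730666937 240.36854137911098
t 16.48 pos [0.5646 0.1774 0.2486] F [ 0.8 -1.1 -1.2] op 0.0
turn [-0.002  0.006 -0.001] shift now-axes [-1.5 96.3 98.5] shift final-axes [-2.2 96.2 98.6]
```

>>> servo_tool(commands="0 0 0 -2 30 0 0; 0 0 0 0 33 0 0; 0 0 0 0 33 25 0; 0 0 0 0 0 30 0; 0 0 0 0 0 30 0")

```text
time_s: 17.1
eef_pos: [0.6372, 0.0894, 0.1926]
eef_rot: [-0.021, 0.906, 0.044, 0.42]
wrist_force: [-0.0, 0.5, 1.0]
opening: -0.001
grasp_force: 0.0
```

>>> servo_tool(commands="0 0 0 0 0 13 0; 0 0 0 2 0 0 0; 0 0 0 2 0 0 0; 0 0 0 0 0 0 0; 0 0 0 0 0 0 0")

```text
time_s: 17.73
eef_pos: [0.6484, 0.093, 0.1881]
eef_rot: [-0.022, 0.906, 0.046, 0.42]
wrist_force: [-0.4, 0.3, -0.0]
opening: -0.001
grasp_force: 0.0
```

```bash
python3 -c "
from h import *
u=w([0,0,P[2]],U); A=np.array([.6544,.0897,.1912]); rel(A+.002*u,.873)"
```

```text
t 17.73 pos [0.6484 0.093  0.1881] F [-0.4  0.3 -0. ] op -0.0
turn [-0.002  0.006  0.   ] shift now-axes [8.  3.8 2.3] shift final-axes [8.  3.8 2.3]
```

>>> servo_tool(commands="0 0 0 2 2 1 0; 0 0 0 1.5 0 1 0; 0 0 0 1.5 0 0 0; 0 0 0 1 0 0 0; 0 0 0 0 0 0 0")

```text
time_s: 18.35
eef_pos: [0.6541, 0.0916, 0.1907]
eef_rot: [-0.022, 0.907, 0.046, 0.419]
wrist_force: [1.0, -0.7, 0.4]
opening: 0.004
grasp_force: 0.0
```

```bash
python3 -c "
from h import *
u=w([0,0,P[2]],U); A=np.array([.6544,.0897,.1912]); rel(A+.002*u,.873)"
```

```text
t 18.35 pos [0.6541 0.0916 0.1907] F [ 1.  -0.7  0.4] op 0.0
turn [-0.002  0.007  0.   ] shift now-axes [ 2.5  1.9 -0.2] shift final-axes [ 2.5  1.9 -0.2]
```

>>> servo_tool(commands="0 0 0 1 0 0 0; 0 0 0 1 0 0 0; 0 0 0 0.5 0 0 0; 0 0 0 0 0 0 0; 0 0 0 0 0 0 0")

```text
time_s: 18.98
eef_pos: [0.6554, 0.0918, 0.1922]
eef_rot: [-0.022, 0.907, 0.046, 0.419]
wrist_force: [-2.5, -0.2, -2.8]
opening: 0.0
grasp_force: 1.5
```

```bash
python3 -c "
from h import *
u=w([0,0,P[2]],U); A=np.array([.6544,.0897,.1912]); rel(A+.002*u,.873)"
```

```text
t 18.98 pos [0.6554 0.0918 0.1922] F [-2.5 -0.2 -2.8] op 0.0
turn [-0.003  0.008 -0.   ] shift now-axes [ 0.4  2.  -0.3] shift final-axes [ 0.4  2.  -0.3]
```

>>> servo_tool(commands="0 0 0 0.5 0 0 0; 0 0 0 0 0 0 0; 0 0 0 0 0 0 0")

```text
time_s: 19.35
eef_pos: [0.6559, 0.0918, 0.1928]
eef_rot: [-0.022, 0.907, 0.046, 0.419]
wrist_force: [-1.2, 0.8, -1.7]
opening: -0.003
grasp_force: 1.5
```

>>> servo_tool(commands="0 0 0 -4 0 0 0; 0 0 0 -4 0 0 0; 0 0 0 0 0 -25 0; 0 0 0 0 0 -30 0; 0 0 0 0 -20 -30 0")

```text
time_s: 19.98
eef_pos: [0.5841, 0.1034, 0.2427]
eef_rot: [-0.021, 0.906, 0.045, 0.419]
wrist_force: [0.1, 1.1, 0.1]
opening: 0.005
grasp_force: 0.0
```

>>> servo_tool(commands="0 0 0 0 -35 -15 0; 0 0 0 0 -30 0 0; 0 0 0 0 -15 0 0; 0 0 0 0 0 0 0; 0 0 0 0 0 0 0")

```text
time_s: 20.6
eef_pos: [0.566, 0.18, 0.2508]
eef_rot: [-0.022, 0.907, 0.046, 0.419]
wrist_force: [1.0, 0.6, 0.8]
opening: 0.0
grasp_force: 0.0
```

```bash
python3 - <<'E'
from bench import *
from h import *
import cv2
c=calibration("wrist");im=camera("wrist");np.save("c6.npy",c,allow_pickle=True)
L=P[4:];X=pix(c,w(P,lipc(-.02,.137,.129,0,L))).astype(int)
x0,y0=X[0]-70,X[1]-50;print(x0,y0);A=cv2.resize(im[y0:y0+100,x0:x0+110],None,fx=6,fy=6,interpolation=cv2.INTER_CUBIC)
cv2.imwrite("pics/w6c.png",A)
E
```

```text
195 161
```

View pics/w6c.png

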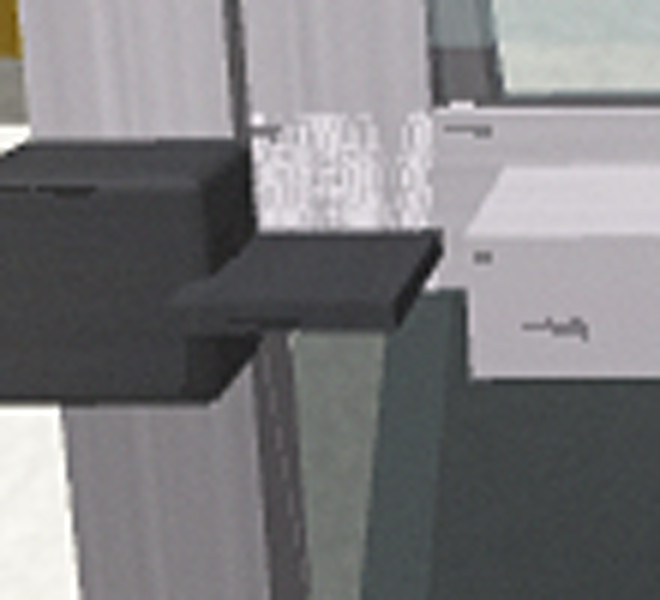

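The lip face centre is at row 308 and the pointer centre at row 313. That puts the lip within about 0.5 mm of level, with the hand clear. Handing in.

```bash
python3 -c "
from bench import *
print(hand_in())"
```

```text
the job is handed in; nothing more can be done
None
```

I pressed the fan button fully down and released it, then pushed the sash up from beneath the lip until it was level with the pointer to within about 0.5 mm. The hand is clear and I handed the job in at about 21 s; I did not take a final picture of the button or the other bench items.

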